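# Seat the knurled collar on the engraver's block and hold it home

### The arm

A 7-joint arm with a two-finger parallel gripper is mounted at the origin on the work surface. World frame = base frame: x ahead of the robot, y to its left, z up, the work surface at z = 0. Lengths are in m, angles in rad, forces in N, time in s.
With the tool pointing down it reaches from about 0.425 to 0.825 m from the base axis. Payload 3.6 kg.
Tool frame: the origin (TCP) lies between the finger pads, 19 mm behind the fingertips; this is the grasp point; z points along the fingers, y is the line along which they close (so a half turn about z gives the same grasp; the last joint's range is limited). The gripper opens to 85 mm and grips with 20 to 120 N. Pads are 22 mm wide; open, the fingers measure 114 mm over their backs; the gripper's body (76 mm by 85 mm) begins 54 mm behind the grasp point. The pads swing forward as they close: fully open they stand 13 mm farther back than shut.
Start: joints at [1.25, 0.615, -0.013, 1.423, 0.008, 1.103, -0.04], TCP at [0.189, -0.622, 0.25] pointing down, gripper open.
Joint ranges: [-3.12, 3.12], [-0.3, 2.06], [-1.34, 1.32], [0.26, 2.42], [-1.36, 4.5], [0.01, 1.98], [-2.84, 2.84]. Speed limits (rad/s): [2.79, 2.79, 3.14, 3.14, 3.14, 3.14, 3.14].

### API

Orientations are given as a rotation vector (axis times angle).
In Python, from bench import sense, get_image, camera_info, hand_in gives the robot as it stands.
- The arm moves only by the shell command python3 -m creep 'ROWS' [FORCE]. ROWS is JSON, a list of rows, each a list of 3 entries, a list of its own where there are three numbers: the finger opening in mm, from 0 to 85.4, then the shift along the tool's x, y, z in units of 25 mm (1.0 is 25 mm), then the turn, a rotation vector about the tool's x, y, z in units of 6 degrees (1.0 is 6 degrees). In form: [[gripper, [dx, dy, dz], [wx, wy, wz]], ...]. A call has 1 to 12 rows; each row shifts and turns the commanded pose from where the row before left it, along the tool's axes as they then stand; what a row does not reach is not made up. A row lasts 1/8 s, in which the tool goes at most 62.5 mm and 10.7 degrees, less where a joint would pass 70% of its speed; a pose out of reach is approached as far as the arm can. A call is refused whole if a number of a shift passes 1 or a number of a turn 1, either way. A call with a gripper value outside its range is refused whole. The fingers move at their own pace and stop on an object; FORCE is the grip in N (left out, the last holds). Time passes only in rows, so rows that do not move let the fingers close. It gives the time, the measured TCP pose, the force, the opening and the grip force at its end, in the units of the state.
- sense(): the state, without advancing time (a new reading comes with each control period).
- get_image(name): name is "scene" or "top"; returns the picture (384x512x3 uint8, blue, green, red); there is no depth.
- camera_info(name): a dict with "mtx" (3x3 intrinsics, pixels), "R" (3x3) and "t" (3): a world point X has camera coordinates R X + t. Camera axes: x right, y down, z forward; pixel columns grow to the right and rows downward; lengths in m; the calibration is good to about 2 mm. A picture is of the moment at which its call begins. camera_info takes no time and is no camera call.
- hand_in(): hands the job in; it is judged then, once.
The state is a dict: "time_s": time; "q": joint angles; "joint_vel": joint speeds; "tau": joint torques, N m; "tool_pos": TCP position; "tcp_rot": TCP orientation; "ft_force": force on the tool from outside, world axes, zero at the start; "moment": the same for the moment, N m; "gripper_width": finger opening in m; "grip_force": force on a finger pad.
Only numpy, scipy, OpenCV 4.12 (cv2) and the standard library are available. Lean on these libraries where they do the work, as an engineer would, in place of code of your own. Each camera call takes 0.05 s, during which the arm holds its last target. There are 200 camera calls.

### The job

On the jeweller's bench, the knurled collar on top of the round engraver's block is only resting on three pins hidden inside it. Turn it until its keyways drop over the pins, then push it fully home, flat against the block, against its spring, and keep holding it there so that I can tighten the clamp screw: finish while still holding the collar pushed home. Do not disturb the hammer, the small steel bench block or the jar.

Things in the scene. Friction and masses are not known exactly. Their poses are not given: they have to be found in the camera images.
- block: Engraver's block fixed to the bench: dark steel ball on a rubber foot (128 mm across), flat bright steel top face 90 mm across, 66 mm above the bench. Origin: centre of its underside, z up. A clamp screw sticks out along its +x to 70 mm from the axis, 58 mm up. On the axis a fixed upright nose, 26 mm diameter, rises 38 mm from the top face, inside the collar.
- seat (a point): Centre of the block's top face, on its axis: where the collar's underside lies when home. Inside the collar three round pins, 6 mm thick, 120 degrees apart, stick out of the nose to 18 mm from the axis, tops 24 mm above this point. Which way they point cannot be seen or read: it must be felt by turning the collar.
- spring_ring (a joint): Steel ring, 48 mm across, round the nose: 0 = standing 6 mm above the top face, 0.006 m = pressed flush. Its spring resists with 4 N at first, 10 N when flush, and lifts the collar again if that is let go.
- collar: Knurled aluminium collar, a loose round cap over the nose: 54 mm diameter, 44 mm high, closed flat top, 0.18 to 0.29 kg. Origin: centre of its underside, z up. At the start its underside is 14 mm above the top face, carried by the pins. Once its keyways meet the pins it drops 8 mm onto the spring ring; pushed home, 6 mm further, its underside lies on the top face.
- collar_keys (a point): Point on the collar's axis 10 mm above its underside, where the keyed bore starts (28 mm diameter, 14 mm long; skirt below it). Its 3 keyways, 120 degrees apart, fit the pins within about 5 degrees either way. At the start they are 31 to 89 degrees from the pins, so the collar drops within 89 degrees of turning, whichever way.
- collar_grip (a point): Point on the collar's axis 35 mm above its underside: put the TCP here to grip across the knurl from above; the fingertips are then 16 mm above the underside and stay clear of the block even when the collar is home.
- hammer: Bystander: a loose hammer, 200 mm long, lying on the bench beyond the block. Origin: its underside, middle of its length; it lies along its x.
- bench_block: Bystander: a loose square steel bench block, 65 x 65 x 20 mm, lying beside the engraver's block. Origin: centre of its underside.
- jar: Bystander: a loose small glass jar with a steel lid, 56 mm diameter, 60 mm high, standing beside the engraver's block on the other side. Origin: centre of its underside.
There are look-alikes about, which are no part of the job. Leave any blue or turquoise look-alike of the collar alone. There is more than one size of the block; the job needs the smallest.

How it is judged:
By the outcome, as a careful person would: the job done as asked, in the order asked, and still so for the second after the job is handed in, while the arm keeps its last pose, push and grip.
It also fails if it takes over 48 s, if anything falls off the work surface, if the arm or the gripper's body presses on something with over 40 N, if the wrist force passes 120 N, or if a joint passes its speed limit or range.

## Working session

There is one attempt and no reset: what is moved stays moved. The work goes in short steps, Python scripts to look and compute and a shell command to move; the robot and the scene stay as the last step left them, time stands still between calls to the robot, and variables do not carry over. Pictures are saved under pics/ and viewed, at most 10 in all, crops included, and the job is handed in when it is done.

```bash
mkdir -p pics; ls; python3 - <<'E'
from bench import *
import cv2
for n in("scene","top"):
    cv2.imwrite(f"pics/{n}0.png",get_image(n)); c=camera_info(n); print(n,c)
s=sense(); print(s)
E
```

```text
pics
scene {'mtx': array([[498.63429453,   0.        , 250.40494227],
       [  0.        , 498.63429453, 191.16102948],
       [  0.        ,   0.        ,   1.        ]]), 'R': array([[-0.75935134,  0.65067256, -0.00328217],
       [ 0.43119689,  0.49942728, -0.7514264 ],
       [-0.48729333, -0.5720119 , -0.65980876]]), 't': array([ 0.43400452, -0.13451904,  1.65352103])}
top {'mtx': array([[448.76892512,   0.        , 255.64736419],
       [  0.        , 448.76892512, 184.272232  ],
       [  0.        ,   0.        ,   1.        ]]), 'R': array([[ 1.06249543e-01, -9.94339487e-01, -1.37284461e-04],
       [-9.72280972e-01, -1.03863572e-01, -2.09480475e-01],
       [ 2.08280449e-01,  2.23906838e-02, -9.77812821e-01]]), 't': array([-0.07813206,  0.52105217,  1.01486357])}
{'time_s': 0.1, 'q': array([ 1.24951775,  0.61583542, -0.01260315,  1.4247481 ,  0.0080715 ,
        1.10342843, -0.04037307]), 'joint_vel': array([ 3.49293675e-04, -1.66644458e-03,  1.79533791e-03, -4.66235502e-03,
       -6.17824883e-04, -9.72624935e-04, -7.64939034e-05]), 'tau': array([ 1.74978199e-03, -4.70382786e+01,  2.60315761e-01, -1.71569538e+01,
        1.00244314e-02,  5.87287563e-03, -1.83056744e-05]), 'tool_pos': array([ 0.18866429, -0.6213327 ,  0.24894247]), 'tcp_rot': array([-3.10519834e+00, -4.61125121e-01,  5.66469920e-04]), 'ft_force': array([-0.56916767,  0.33043107, -0.68430412]), 'moment': array([ 0.00067709, -0.01870627,  0.01550211]), 'grip_force': 0.0, 'gripper_width': 0.08554244405834178}
```

View pics/scene0.png

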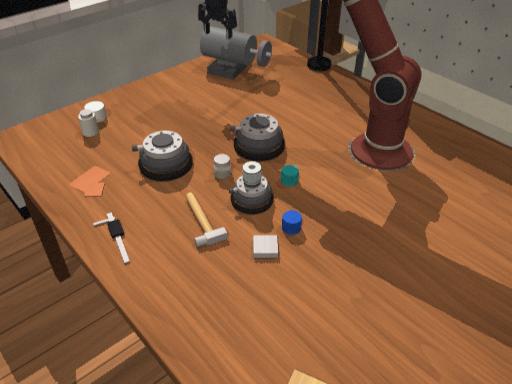

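View pics/top0.png

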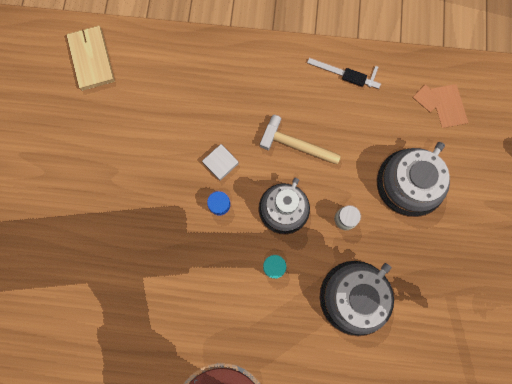

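The scene view shows three blocks: two large ones without a collar (scene (165,155) and (259,136)) and the smallest at scene (252,190), top (285,207), with the pale collar on it. The blue (292,222) and turquoise (289,176) caps are decoys. The one that fits is the small block with the grey collar. I'll confirm that in an enlarged crop.

```bash
python3 - <<'E'
import cv2,numpy as np
a=cv2.imread("pics/scene0.png")[150:220,215:290]; b=cv2.imread("pics/top0.png")[170:240,250:325]
f=lambda i:cv2.resize(i,None,fx=5.2,fy=5.2,interpolation=cv2.INTER_CUBIC)
cv2.imwrite("pics/crop.png",np.hstack([f(a),f(b)]))
E
```

```text
(no output)
```

View pics/crop.png

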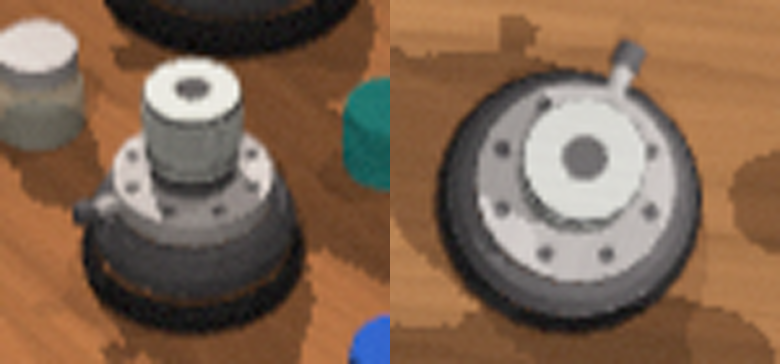

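The crop confirms it: a pale grey collar with a dark dot (scene (251.5,166.7), top (287.1,199.8)) on the smallest block, with the clamp screw pointing to the upper right in the top view. Next I'll locate the parts.

```bash
cat > h.py <<'E'
import numpy as np
from bench import *
from scipy.spatial.transform import Rotation as Ro
C={n:camera_info(n) for n in("scene","top")}
def ray(n,u,v):
    c=C[n]; d=c["R"].T@np.linalg.solve(c["mtx"],[u,v,1]); return -c["R"].T@c["t"],d
def plane(n,u,v,z):
    o,d=ray(n,u,v); return o+d*(z-o[2])/d[2]
def tri(a,b):
    (o,d),(p,e)=ray("scene",*a),ray("top",*b)
    s=np.linalg.lstsq(np.c_[d,-e],p-o,rcond=None)[0]; x,y=o+s[0]*d,p+s[1]*e
    return (x+y)/2,np.linalg.norm(x-y)
E
python3 - <<'E'
from h import *
np.set_printoptions(precision=4,suppress=True)
print("tri",tri((251.5,166.7),(287.1,199.8)))
print("top@.124",plane("top",287.1,199.8,.124),"scene@.124",plane("scene",251.5,166.7,.124))
for u in(524,648):print("edge",plane("top",(u-390)/5.2+250-.4,199.8,.124))
# block foot widest outline, foot left/right in crop
for u in(437,702):print("foot",plane("top",(u-390)/5.2+250-.4,208,.02))
print("screw",plane("top",(628-390)/5.2+249.6,55/5.2+169.6,.058))
for n,u,v,z in(("jar",348,214,.06),("jarbase",348,220,.03),("benchblk",221,160,.02),("hammer head",271,132,.02),("hammer end",338,160,.01)):print(n,plane("top",u,v,z))
s=sense();R=Ro.from_rotvec(s["tcp_rot"]).as_matrix();print(R)
E
```

```text
tri (array([ 0.484 , -0.0968,  0.1252]), np.float64(7.260443803008581e-05))
top@.124 [ 0.4842 -0.0968  0.124 ] scene@.124 [ 0.4831 -0.0979  0.124 ]
edge [ 0.4815 -0.071   0.124 ]
edge [ 0.4871 -0.1234  0.124 ]
foot [ 0.4759 -0.0351  0.02  ]
foot [ 0.4891 -0.1585  0.02  ]
screw [ 0.5458 -0.1154  0.058 ]
jar [ 0.4776 -0.2449  0.06  ]
jarbase [ 0.4681 -0.2515  0.03  ]
benchblk [0.5863 0.071  0.02  ]
hammer head [ 0.6724 -0.0458  0.02  ]
hammer end [ 0.6202 -0.2207  0.01  ]
[[ 0.9568  0.2906 -0.0007]
 [ 0.2906 -0.9568  0.0023]
 [-0.     -0.0024 -1.    ]]
```

Both cameras agree on the collar axis at (0.484, −0.097). The triangulated top is at z = 0.125 (expected 0.124) and the radius is 26 mm, with a reach of 0.494 m. I'll travel at z = 0.25 (tool-frame shift about +434, −416 mm).

```bash
python3 -m creep '[[85,[0.5,-0.48,0],[0,0,0]],[85,[0.96,-0.92,0],[0,0,0]],[85,[0.96,-0.92,0],[0,0,0]],[85,[0.96,-0.92,0],[0,0,0]],[85,[0.96,-0.92,0],[0,0,0]],[85,[0.96,-0.92,0],[0,0,0]],[85,[0.96,-0.92,0],[0,0,0]],[85,[0.96,-0.92,0],[0,0,0]],[85,[0.96,-0.92,0],[0,0,0]],[85,[0.5,-0.48,0],[0,0,0]]]' 40
cat >> h.py <<'E'
np.set_printoptions(precision=4,suppress=True)
def to(p):
    s=sense();R=Ro.from_rotvec(s["tcp_rot"]).as_matrix()
    print("t",s["time_s"],"pos",s["tool_pos"],"tool x",R[:,0],"z",R[:,2],"\nshift rows",R.T@(np.array(p)-s["tool_pos"])/.025,"q7",s["q"][6],"F",s["ft_force"],"M",s["moment"],"w",s["gripper_width"],"g",s["grip_force"])
E
python3 -c "from h import *;to([.484,-.097,.115])"
```

```text
time_s: 1.35
tool_pos: [0.3369, -0.358, 0.2498]
tcp_rot: [-3.106, -0.465, 0.0]
ft_force: [-0.5, -0.2, -0.0]
gripper_width: 0.085
grip_force: 0.0
t 1.35 pos [ 0.3369 -0.358   0.2498] tool x [0.9561 0.293  0.0001] z [-0.0002  0.0011 -1.    ] 
shift rows [ 8.6855 -8.2526  5.4019] q7 -0.5271519443123416 F [-0.5159 -0.194  -0.0029] M [ 0.0153 -0.006   0.0145] w 0.08495281352552783 g 0.0
```

```bash
python3 -m creep '[[85,[0.6,-0.57,0],[0,0,0]],[85,[0.96,-0.92,0],[0,0,0]],[85,[0.96,-0.92,0],[0,0,0]],[85,[0.96,-0.92,0],[0,0,0]],[85,[0.96,-0.92,0],[0,0,0]],[85,[0.96,-0.92,0],[0,0,0]],[85,[0.96,-0.92,0.3],[0,0,0]],[85,[0.96,-0.91,0.6],[0,0,0]],[85,[0.96,-0.9,0.8],[0,0,0]],[85,[0.4,-0.35,0.8],[0,0,0]],[85,[0,0,0],[0,0,0]]]'
python3 - <<'E'
from h import *
import cv2
to([.484,-.097,.115])
a=get_image("scene")[110:210,190:310]; b=get_image("top")[140:260,220:360]
cv2.imwrite("pics/over.png",np.hstack([cv2.resize(a,(400,333)),cv2.resize(b,(388,333))]))
E
```

```text
time_s: 2.72
tool_pos: [0.4832, -0.0989, 0.1862]
tcp_rot: [-3.106, -0.464, 0.005]
ft_force: [-0.2, -0.7, 0.4]
gripper_width: 0.085
grip_force: 0.0
t 2.725 pos [ 0.4832 -0.0989  0.1862] tool x [ 0.9563  0.2922 -0.0032] z [-0.0036  0.0006 -1.    ] 
shift rows [ 0.0628 -0.0565  2.8463] q7 -1.19631223713853 F [-0.1642 -0.7241  0.431 ] M [-0.0194 -0.0115  0.0638] w 0.08502027712578551 g 0.0
```

View pics/over.png

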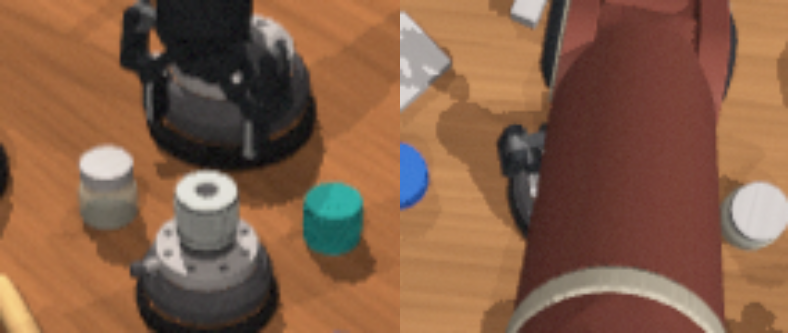

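The gripper is centred above the collar, with the collar top at crop pixel (207,190) between the fingers. I'll lower and close.

```bash
python3 -m creep '[[85,[0.06,-0.06,0.5],[0,0,0]],[85,[0,0,0.7],[0,0,0]],[85,[0,0,0.7],[0,0,0]],[85,[0,0,0.6],[0,0,0]],[85,[0,0,0.35],[0,0,0]],[85,[0,0,0],[0,0,0]]]'
python3 -c "from h import *;to([.484,-.097,.115])"
python3 -m creep '[[50,[0,0,0],[0,0,0]],[50,[0,0,0],[0,0,0]],[50,[0,0,0],[0,0,0]],[50,[0,0,0],[0,0,0]],[50,[0,0,0],[0,0,0]],[50,[0,0,0],[0,0,0]]]' 40
python3 -c "from h import *;to([.484,-.097,.115])"
```

```text
time_s: 3.58
tool_pos: [0.4844, -0.0979, 0.1159]
tcp_rot: [-3.107, -0.46, 0.001]
ft_force: [-0.3, 0.1, 0.4]
gripper_width: 0.0853
grip_force: 0.0
t 3.575 pos [ 0.4844 -0.0979  0.1159] tool x [ 0.957   0.2899 -0.0009] z [-0.001  0.    -1.   ] 
shift rows [-0.0047 -0.0394  0.0355] q7 -1.222791800503743 F [-0.2609  0.0623  0.4019] M [-0.0434  0.0134  0.0488] w 0.0852596496807262 g 0.0
time_s: 4.32
tool_pos: [0.4853, -0.0978, 0.1172]
tcp_rot: [3.107, 0.461, 0.002]
ft_force: [-1.4, 0.0, 6.8]
gripper_width: 0.052
grip_force: 41.1
t 4.325 pos [ 0.4853 -0.0978  0.1172] tool x [0.9569 0.2905 0.0014] z [ 0.0016 -0.0004 -1.    ] 
shift rows [-0.0392 -0.0438  0.088 ] q7 -1.2228025286017774 F [-1.4041  0.0214  6.7924] M [0.0076 0.2897 0.0128] w 0.051994073668173435 g 41.096659088507295
```

Gripped (52 mm, 41 N), with a light downward load of about 7 N on the pins. Nothing can drop in the first 31°, so I'll turn 24° and then feel in small steps, going counter-clockwise because q7 has room that way.

```bash
python3 -m creep '[[50,[0,0,0.04],[0,0,-0.5]],[50,[0,0,0],[0,0,-1]],[50,[0,0,0],[0,0,-1]],[50,[0,0,0],[0,0,-1]],[50,[0,0,0],[0,0,-0.5]]]'
python3 -c "from h import *;to([.484,-.097,.115])"
python3 -m creep '[[50,[0,0,0],[0,0,-0.5]],[50,[0,0,0],[0,0,-0.5]],[50,[0,0,0],[0,0,-0.5]]]'
python3 -c "from h import *;to([.484,-.097,.115])"
```

```text
time_s: 4.95
tool_pos: [0.485, -0.0969, 0.1155]
tcp_rot: [-2.942, -1.101, -0.002]
ft_force: [0.4, 1.8, 0.7]
gripper_width: 0.052
grip_force: 41.7
t 4.95 pos [ 0.485  -0.0969  0.1155] tool x [0.7544 0.6564 0.0012] z [ 0.0009  0.0008 -1.    ] 
shift rows [-0.0327 -0.0253  0.0195] q7 -0.9238978963074148 F [0.4384 1.8133 0.7323] M [ 0.2914 -0.0445 -0.0243] w 0.051974348186958355 g 41.675987150520086
time_s: 5.32
tool_pos: [0.4849, -0.0969, 0.1148]
tcp_rot: [-2.846, -1.327, -0.001]
ft_force: [0.6, 1.7, -1.6]
gripper_width: 0.0518
grip_force: 42.1
t 5.325 pos [ 0.4849 -0.0969  0.1148] tool x [0.6429 0.7659 0.0009] z [ 0.0001  0.0011 -1.    ] 
shift rows [-0.024  -0.0247 -0.0061] q7 -0.8113552519482445 F [ 0.5827  1.6524 -1.5559] M [ 0.4584 -0.1558 -0.0081] w 0.051823363209694766 g 42.096592616289854
```

z has sagged to the commanded height with no load. I'll push 2 mm and feel whether the collar is still on the pins or has started to drop.

```bash
python3 -m creep '[[50,[0,0,0.04],[0,0,0]],[50,[0,0,0.04],[0,0,0]],[50,[0,0,0],[0,0,0]],[50,[0,0,0],[0,0,0]]]'
python3 - <<'E'
from h import *
import cv2
to([.484,-.097,.115])
a=get_image("scene")[140:210,210:290]
cv2.imwrite("pics/g1.png",cv2.resize(a,(640,560),interpolation=cv2.INTER_CUBIC))
E
```

```text
time_s: 5.82
tool_pos: [0.4846, -0.097, 0.1131]
tcp_rot: [-2.848, -1.325, 0.0]
ft_force: [0.3, 3.4, -3.6]
gripper_width: 0.0519
grip_force: 42.3
t 5.825 pos [ 0.4846 -0.097   0.1131] tool x [0.644  0.765  0.0003] z [-0.0004  0.0007 -1.    ] 
shift rows [-0.0165 -0.0183 -0.078 ] q7 -0.8140229379928929 F [ 0.2575  3.4178 -3.56  ] M [ 0.7635 -0.1402  0.0176] w 0.05188622405717849 g 42.29925071820617
```

View pics/g1.png

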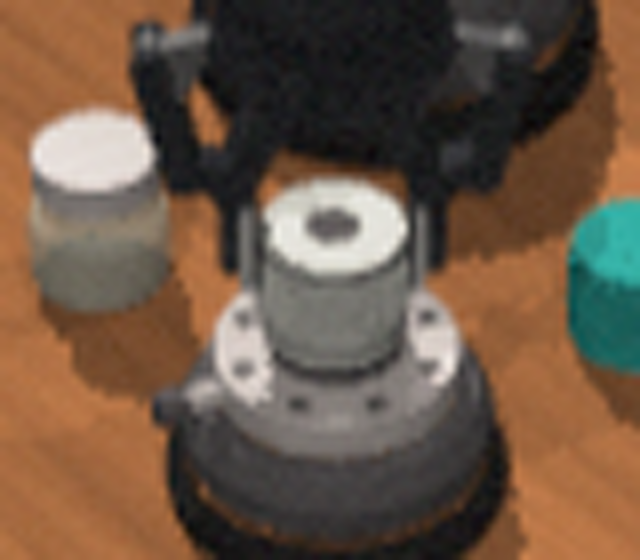

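The tool moved 2 mm further down with no upward resistance, and the collar's top dot moved down about 0.9 px (about 3–4 mm). So the keyways seem to have met the pins and the collar is coming down with the gripper. I'll continue to the spring ring (expected TCP about 0.109) and check.

```bash
python3 -m creep '[[50,[0,0,0.06],[0,0,0]],[50,[0,0,0.06],[0,0,0]],[50,[0,0,0],[0,0,0]],[50,[0,0,0],[0,0,0]]]'
python3 -c "from h import *;to([.484,-.097,.103])"
python3 -m creep '[[50,[0,0,0.06],[0,0,0]],[50,[0,0,0.04],[0,0,0]],[50,[0,0,0],[0,0,0]],[50,[0,0,0],[0,0,0]]]'
python3 -c "from h import *;to([.484,-.097,.103])"
```

```text
time_s: 6.38
tool_pos: [0.4848, -0.0971, 0.1103]
tcp_rot: [-2.848, -1.325, -0.0]
ft_force: [-1.0, 4.2, -0.6]
gripper_width: 0.0522
grip_force: 42.5
t 6.375 pos [ 0.4848 -0.0971  0.1103] tool x [0.644  0.765  0.0005] z [ 0.      0.0006 -1.    ] 
shift rows [-0.016  -0.027   0.2907] q7 -0.8161279556069855 F [-1.0405  4.1977 -0.6036] M [1.1382 0.0243 0.036 ] w 0.05218427190898196 g 42.51425907947123
time_s: 6.88
tool_pos: [0.485, -0.097, 0.1083]
tcp_rot: [-2.848, -1.326, -0.001]
ft_force: [-1.3, 4.7, 3.2]
gripper_width: 0.0523
grip_force: 42.9
t 6.875 pos [ 0.485  -0.097   0.1083] tool x [0.6438 0.7652 0.0007] z [ 0.0006  0.0005 -1.    ] 
shift rows [-0.0258 -0.0282  0.2124] q7 -0.8180304310816361 F [-1.2934  4.6771  3.2143] M [ 1.1765  0.2256 -0.0216] w 0.05228736194314513 g 42.901598419994116
```

The load is now rising at the spring height. I'll ease 0.8 mm toward +y to unload the side force and push on.

```bash
python3 -m creep '[[50,[0.02,-0.02,0.05],[0,0,0]],[50,[0,0,0.06],[0,0,0]],[50,[0,0,0],[0,0,0]],[50,[0,0,0],[0,0,0]]]' 60
python3 -c "from h import *;to([.484,-.097,.103])"
python3 -m creep '[[50,[0,0,0.06],[0,0,0]],[50,[0,0,0.06],[0,0,0]],[50,[0,0,0],[0,0,0]],[50,[0,0,0],[0,0,0]]]'
python3 -c "from h import *;to([.484,-.097,.103])"
```

```text
time_s: 7.38
tool_pos: [0.485, -0.0969, 0.1057]
tcp_rot: [2.848, 1.325, 0.001]
ft_force: [-0.6, 3.6, 4.7]
gripper_width: 0.0512
grip_force: 61.5
t 7.375 pos [ 0.485  -0.0969  0.1057] tool x [0.6441 0.7649 0.0002] z [ 0.0008 -0.0004 -1.    ] 
shift rows [-0.0271 -0.0274  0.1084] q7 -0.8213765078287373 F [-0.5631  3.5736  4.6943] M [1.0297 0.2775 0.0462] w 0.051195511739280976 g 61.526608150452375
time_s: 7.88
tool_pos: [0.485, -0.0969, 0.1037]
tcp_rot: [2.847, 1.325, 0.001]
ft_force: [-3.1, 4.8, 12.0]
gripper_width: 0.0516
grip_force: 62.1
t 7.875 pos [ 0.485  -0.0969  0.1037] tool x [0.6441 0.7649 0.0001] z [ 0.0011 -0.0009 -1.    ] 
shift rows [-0.0301 -0.0276  0.0261] q7 -0.82360417970684 F [-3.1262  4.8413 12.024 ] M [ 1.0647  0.737  -0.0152] w 0.051605441403104683 g 62.1139239706099
```

```bash
python3 -m creep '[[50,[0,0,0.06],[0,0,0]],[50,[0,0,0.06],[0,0,0]],[50,[0,0,0],[0,0,0]],[50,[0,0,0],[0,0,0]]]'
python3 - <<'E'
from h import *
import cv2
to([.484,-.097,.103])
a=get_image("scene")[140:210,210:290]
cv2.imwrite("pics/g2.png",cv2.resize(a,(640,560),interpolation=cv2.INTER_CUBIC))
E
```

```text
time_s: 8.38
tool_pos: [0.485, -0.0969, 0.1035]
tcp_rot: [2.846, 1.324, 0.001]
ft_force: [-8.3, 4.5, 35.0]
gripper_width: 0.051
grip_force: 64.2
t 8.375 pos [ 0.485  -0.0969  0.1035] tool x [ 0.6442  0.7648 -0.0005] z [ 0.0019 -0.0023 -1.    ] 
shift rows [-0.0308 -0.0281  0.0191] q7 -0.8257926607586126 F [-8.3029  4.5388 35.047 ] M [ 1.2631  1.9638 -0.0023] w 0.05102719555859084 g 64.23607667908072
```

View pics/g2.png

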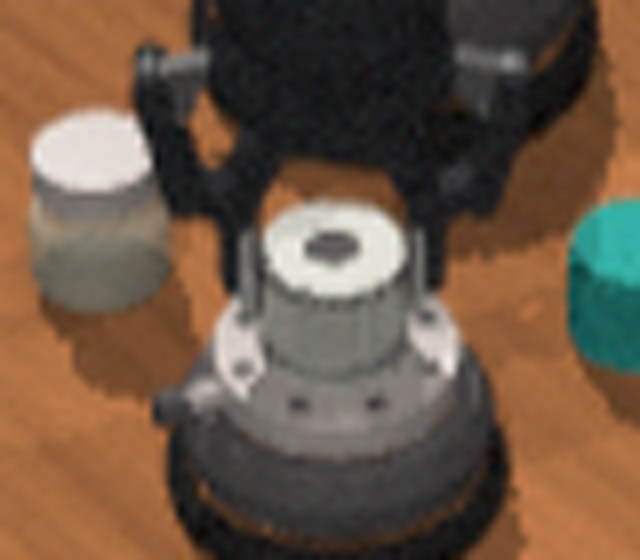

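Hard stop: the force jumped from 12 to 35 N for 0.2 mm of travel. The TCP has dropped 13.7 mm and the dot has moved down about 3.5 px in all (about 13 mm). In the picture the collar sits flat on the face with no gap. I'll ease the push to about 20–25 N and check that it holds.

```bash
python3 -m creep '[[50,[0,0,-0.05],[0,0,0]],[50,[0,0,0],[0,0,0]],[50,[0,0,0],[0,0,0]],[50,[0,0,0],[0,0,0]],[50,[0,0,0],[0,0,0]],[50,[0,0,0],[0,0,0]]]'
python3 -c "from h import *;to([.484,-.097,.103])"
```

```text
time_s: 9.18
tool_pos: [0.485, -0.0969, 0.1035]
tcp_rot: [2.846, 1.324, 0.001]
ft_force: [-5.5, 5.1, 25.6]
gripper_width: 0.0513
grip_force: 63.4
t 9.175 pos [ 0.485  -0.0969  0.1035] tool x [ 0.6441  0.7649 -0.0003] z [ 0.0016 -0.0017 -1.    ] 
shift rows [-0.0297 -0.0272  0.0208] q7 -0.8249190865156398 F [-5.4919  5.1145 25.5661] M [1.2227 1.4658 0.0231] w 0.05129443508811907 g 63.37031811475754
```

Steady at 25.6 N with no change in height, so the collar is held home. Handing in.

```bash
python3 -c "from bench import *;print(hand_in())"
```

```text
the job is handed in; nothing more can be done
None
```

I turned the collar about 33° until its keyways dropped over the pins, pushed it to a hard stop flat on the block, and handed in at about 9 s with the arm still holding it down at about 25 N; the hammer, bench block and jar were not touched.

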